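# Stow a square tube in the lower tier of a two-tier kit box

### The arm

A 6-joint arm with a two-finger parallel gripper is mounted at the origin on a cart in front of the work surface, level with it; the furniture and walls round the work are solid. World frame = base frame: x ahead of the robot, y to its left, z up, the work surface at z = 0. Lengths are in mm, angles in rad, forces in N, time in s.
With the tool pointing down it reaches from about 300 to 775 mm from the base axis. Payload 14.6 kg.
Tool frame: the origin (TCP) lies at the very end of the fingers, on their centre line; the grasp point (between the pads) lies 19 mm behind it; z points along the fingers, y is the line along which they close (so a half turn about z gives the same grasp; the last joint's range is limited). The gripper opens to 85 mm and grips with 20 to 120 N. Pads are 22 mm wide; open, the fingers measure 114 mm over their backs; the gripper's body (76 mm by 85 mm) begins 54 mm behind the grasp point. The pads swing forward as they close: fully open they stand 13 mm farther back than shut.
Start: joints at [1.15, 0.3, 1.521, -0, 1.321, -0.067], TCP at [190.553, 515.926, 231.281] pointing down, gripper open.
Joint ranges: [-3.03, 3.03], [-0.79, 2.21], [0.23, 2.52], [-1.04, 4.18], [0, 3.07], [-2.55, 2.55]. Speed limits (rad/s): [2.22, 2.22, 2.57, 3.14, 3.14, 3.14].

### API

Orientations are given as a unit quaternion [x, y, z, w].
In Python, from plant import bot gives the robot as it stands. Calls block until the motion is done:
- bot.move_ptp(position, orientation): joint-space move of the TCP to a pose.
- bot.move_linear(position, rotation=None, feed=150): straight line of the TCP; rotation=None keeps the orientation; feed is the mean speed in mm/s.
- bot.set_joints(angles): joint-space move.
- bot.gripper_to(opening, strength=None): finger opening in mm; strength is the grip in N (None keeps the last); returns when the fingers have stopped.
- bot.wait(seconds).
- bot.ik(position, orientation): joint angles nearest the present ones, or None.
- bot.grab_frame(name): name is "side" or "top" or "wrist"; returns (picture, depth): 420x560x3 uint8, red, green, blue; 420x560 float32, mm along the optical axis (not along the pixel's ray), 0 where there is no reading.
- bot.camera_info(name): a dict with "intrinsics" (3x3 intrinsics, pixels), "k1" (the pictures are not rectified: a ray, as slopes to the right and down, at radius r is drawn at 1 + k1 r^2 times it, then the intrinsics apply), "extrinsics" (4x4, takes a point from world to camera coordinates). Camera axes: x right, y up, looking along -z (the intrinsics and any distortion apply to the point x, -y, -z); pixel columns grow to the right and rows downward; lengths in mm; the calibration is good to about 2 mm. A picture is of the moment at which its call begins: read the wrist's pose just before it. camera_info takes no time and is no camera call; for the wrist camera it gives the pose at the moment of the call.
A pose or a line that the arm cannot do raises bot.IKError and nothing moves.
- bot.hand_in(): hands the job in; it is judged then, once.
Readings, each from a call of its own:
- bot.read_time(): time.
- bot.read_q(): joint angles.
- bot.read_joint_vel(): joint speeds.
- bot.read_effort(): joint torques, N m.
- bot.read_position(): TCP position.
- bot.read_ee_rot(): TCP orientation.
- bot.read_force(): force on the tool from outside, world axes, zero at the start.
- bot.read_wrist_torque(): the same for the moment, N m.
- bot.read_width(): finger opening in mm.
- bot.read_finger_force(): force on a finger pad.
Only numpy, scipy, OpenCV 4.12 (cv2) and the standard library are available. Lean on these libraries where they do the work, as an engineer would, in place of code of your own. Each camera call takes 0.05 s, during which the arm holds its last target. There are 200 camera calls.

### The job

Lift the hinged flap of the grey two-tier kit box and fold it right back until it stands open by itself. Then lay the square steel tube lengthwise in the well that it covered, and slide the tube endwise into the channel under the upper tray, past the drag of the leaf spring, until it bottoms on the rubber pad at its far end; bring it up to the pad slowly and do not ram it. Leave the flap standing open, and do not disturb the spanner, the chisel or the oak block.

Things in the scene. Friction and masses are not known exactly. Their poses are not given: they have to be found in the camera images.
- kit_box: Grey kit box fixed to the bench, 268 (x) x 176 (y) x 74 mm; origin: centre of its underside, x along it, to the robot's left (within 0.2 rad), z up. Floor top z 5, walls 4 mm. Right part: open well under the flap, inside x -130 to 4, y -84 to 84; end wall 43 high, sides 48. Left part, x 4 to 130: fixed upper tray (underside z 43, top z 48, rim 74), with a channel beneath it along x at y = 0.
- flap (a joint): The flap's hinge angle in rad: 0 lies flat over the well, 1.8 is its stop, leaning back over the upper tray. It weighs about 0.2 kg, turns freely and falls shut unless lifted past about 1.55. As found it lies shut or a little ajar.
- flap_hinge (a point): Point on the flap's hinge line, half-way along it, at x +4, y 0, z 49 mm of the kit box. The hinge line runs along the box's y axis; the flap is an aluminium plate 4 mm thick, 138 mm long, 166 mm wide, reaching to the right (-x of the box) when shut.
- flap_handle (a point): Middle of the round steel bar handle of the flap, 9 mm thick, 70 mm long along the box's y axis, at 124 mm from the hinge line along the flap and 31 mm above the hinge line when shut (28 mm above the plate's top face). It can turn between the finger pads.
- tube_mid (a point): Centre of the loose square steel tube, 30 x 30 mm, 120 mm long, about 0.3 kg, dark; its long axis is this frame's y axis. It lies on the bench to the right of the box.
- channel_mouth (a point): Centre of the channel's mouth under the tray's edge (x 4, y 0, z 20 mm of the kit box, same axes). Channel 36 mm wide, 38 high; its rails flare to about 45 mm between x 4 and 20. With the tube home its near end lies 2 mm inside this edge, so the last push needs a tool leaning about 30 degrees, fingertips toward the channel and gripper back over the well: an upright one meets the tray and the open flap.
- leaf_spring (a point): Lowest point, as found, of the steel leaf spring under the channel's roof (x 60, y 0, z 32 mm of the kit box). It presses on the top of a tube pushed beneath it; passing it takes roughly 8 to 16 N of push, and 7 to 11 N of drag remains until the tube bottoms.
- end_pad: Rubber pad that closes the far end of the channel, 30 mm wide, 28 high, 4 thick; origin at its centre (x 128, y 0, z 21 mm of the kit box), its face at x 126 mm. Fully home, the tube touches it and the tube's centre is at x 66, y 0, z 20 mm of the kit box. It gives very little; pressing the tube on it with more than 40 N counts as ramming.
- spanner: Steel open-ended spanner, 154 x 26 x 6 mm, lying loose in the upper tray, about across the box. Leave it. Origin: centre of its underside, y along it.
- chisel: Loose cold chisel, 185 x 22 x 17 mm, on the bench to the left of the box. Leave it. Origin: centre of its underside, y along it.
- oak_block: Loose oak block, 55 x 110 x 30 mm, on the bench to the right, farther away than the tube. Leave it. Origin: centre of its underside, y along it.
- tube: The same tube as a body; origin: centre of its underside as it lies at the start, y along it.
Mind the look-alikes: they are no part of the job. Of the things like the tube, leave any that is orange; of the rest the larger one is meant.

How it is judged:
By the outcome, as a careful person would: the job done as asked, in the order asked, and still so for the second after the job is handed in, with the robot touching nothing.
It also fails if it takes over 67 s, if anything falls off the work surface, if the arm or the gripper's body presses on something with over 40 N, if the wrist force passes 120 N, or if a joint passes its speed limit or range.

## Working session

There is one attempt and no reset: what is moved stays moved. The work goes in short steps, each a Python script; the robot and the scene stay as the last script left them, time stands still between calls to the robot, and variables do not carry over. Pictures are saved under pics/ and viewed, at most 10 in all, crops included, and the job is handed in when it is done.

```bash
ls; mkdir -p pics; cat > h.py <<'E'
import numpy as np, cv2
from plant import bot
from scipy.spatial.transform import Rotation as R
def grab(n,save=None):
    ci=bot.camera_info(n); im,d=bot.grab_frame(n); np.savez('pics/%s.npz'%(save or n),im=im,d=d,K=ci['intrinsics'],k1=ci['k1'],E=ci['extrinsics'])
    if save: cv2.imwrite('pics/%s.png'%save,im[:,:,::-1])
    return im,d,ci
def load(n):
    z=np.load('pics/%s.npz'%n); return z['im'],z['d'],dict(intrinsics=z['K'],k1=float(z['k1']),extrinsics=z['E'])
def rays(uv,ci):
    K=np.array(ci['intrinsics'],float);k=ci['k1']
    uv=np.atleast_2d(np.array(uv,float))
    s=cv2.undistortPoints(uv.reshape(-1,1,2),K,np.array([k,0,0,0,0.])).reshape(-1,2)
    dc=np.c_[s[:,0],-s[:,1],-np.ones(len(s))]
    E=np.array(ci['extrinsics']); Rm=E[:3,:3]
    return -Rm.T@E[:3,3], dc@Rm
def onplane(uv,ci,z):
    o,d=rays(uv,ci); return o+d*((z-o[2])/d[:,2])[:,None]
def bydepth(uv,d,ci):
    o,r=rays(uv,ci); uv=np.atleast_2d(uv).astype(int); return o+r*d[uv[:,1],uv[:,0]][:,None]
def proj(P,ci):
    E=np.array(ci['extrinsics']);K=np.array(ci['intrinsics']); c=np.atleast_2d(P)@E[:3,:3].T+E[:3,3]
    s=np.c_[c[:,0],-c[:,1]]/-c[:,2:]; s=s*(1+ci['k1']*(s**2).sum(1,keepdims=True)); return s*[K[0,0],K[1,1]]+K[:2,2]
E
python3 - <<'E'
from h import *
for n in('top','side'):
    im,d,ci=grab(n,n+'0'); o,r=rays([[280,210]],ci); print(n,o,r,ci['k1'],ci['intrinsics'][0][0],(d>0).mean())
E
```

```text
pics
top [ 373.31892869   44.52074665 1367.99840943] [[ 0.11153736 -0.02625834 -0.99353243]] -0.003959981074961892 515.6044913495364 0.9960119047619047
side [ 296.5328125  -910.28038337  773.67766925] [[ 0.16883768  0.80146274 -0.57400011]] -0.15747753511363 467.73402198571733 0.9542729591836735
```

View pics/top0.png

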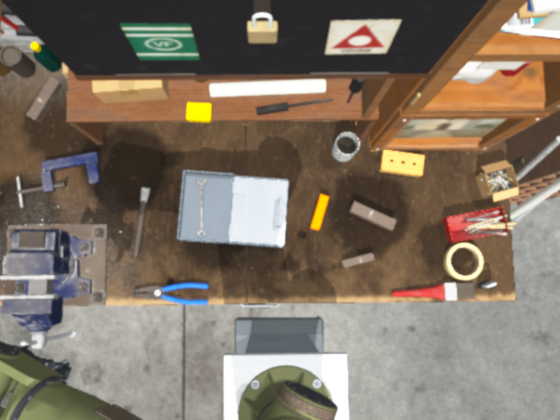

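View pics/side0.png

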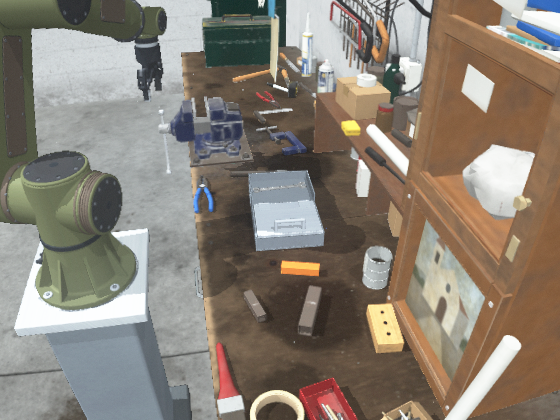

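Top view: the box is centred at about (235,210), with its flap side on the right and the handle near (278,212). There are three tube-like things: orange at (320,212), a large dark one at (372,215) and a small dark one at (358,259). Orange is excluded, so the larger dark one at (372,215) is meant. The oak block is at (402,162). The side view shows the same items: tube (311,310), small one (255,305), handle (290,225).

```bash
python3 - <<'E'
from h import *
im,d,ci=load('top0'); s,ds,cs=load('side0')
a=cv2.resize(im[140:280,170:430],None,fx=3,fy=3,interpolation=cv2.INTER_CUBIC)
b=cv2.resize(s[160:350,190:430],None,fx=1.7,fy=1.7)
cv2.imwrite('pics/c1.png',a[:,:,::-1])
def cloud(d,ci):
    v,u=np.mgrid[0:420,0:560]; P=bydepth(np.c_[u.ravel(),v.ravel()],d,ci); P[d.ravel()==0]=np.nan; return P.reshape(420,560,3)
P=cloud(d,ci);Q=cloud(ds,cs)
print('bench z',np.nanmedian(P[262:280,240:300,2]),np.nanmedian(Q[330:380,265:300,2]))
for nm,C,(u0,u1,v0,v1) in(('top tube',P,(340,405,192,238)),('side tube',Q,(292,330,278,340)),('top small',P,(335,380,245,272))):
    A=C[v0:v1,u0:u1].reshape(-1,3); m=(A[:,2]>18)&(A[:,2]<60); A=A[m]; r=cv2.minAreaRect(A[:,:2].astype(np.float32)); print(nm,m.sum(),r,np.percentile(A[:,2],[10,50,90]))
# box: anything z>30 in top region
A=P[160:255,170:300].reshape(-1,3);m=(A[:,2]>30)&(A[:,2]<110);A=A[m];print('box',cv2.minAreaRect(A[:,:2].astype(np.float32)),np.percentile(A[:,2],[5,50,95]))
F=P[185:240,240:268].reshape(-1,3); c=np.linalg.lstsq(np.c_[F[:,:2],np.ones(len(F))],F[:,2],rcond=None)[0];print('flap plane top',c, np.median(F[:,2]))
F=Q[208:216,265:310].reshape(-1,3);print('side flap far',np.nanmedian(F,0));F=Q[233:238,265:310].reshape(-1,3);print('side flap near',np.nanmedian(F,0))
H=P[190:240,268:288];print('handle',H[(H[...,2]>np.nanmedian(H[...,2])+15)].mean(0) , (H[...,2]>np.nanmedian(H[...,2])+15).sum())
E
```

```text
bench z 0.4880566187853219 0.5121255485848906
top tube 547 ((508.1639099121094, -234.95558166503906), (120.69391632080078, 30.966997146606445), 64.52558898925781) [26.10696596 29.87214149 33.71036737]
side tube 607 ((506.6552429199219, -235.99560546875), (122.04653930664062, 30.469114303588867), 64.76502227783203) [27.98607558 30.37212197 32.25369291]
top small 202 ((392.977294921875, -193.4165802001953), (20.129962921142578, 81.11984252929688), 13.405288696289062) [18.78518129 21.31144744 25.01166477]
box ((526.8439331054688, 128.4333038330078), (270.7912902832031, 177.0545196533203), 85.39988708496094) [45.14978828 51.12731633 71.28826769]
 ** On entry to DLASCL parameter number  4 had an illegal value
 ** On entry to DLASCL parameter number  4 had an illegal valueTraceback (most recent call last):
  File "<stdin>", line 14, in <module>
    x, resids, rank, s = _umath_linalg.lstsq(a, b, rcond,
                         ~~~~~~~~~~~~~~~~~~~^^^^^^^^^^^^^
                                             signature=signature)
                                             ^^^^^^^^^^^^^^^^^^^^
    raise LinAlgError("SVD did not converge in Linear Least Squares")
numpy.linalg.LinAlgError: SVD did not converge in Linear Least Squares
```

View pics/c1.png

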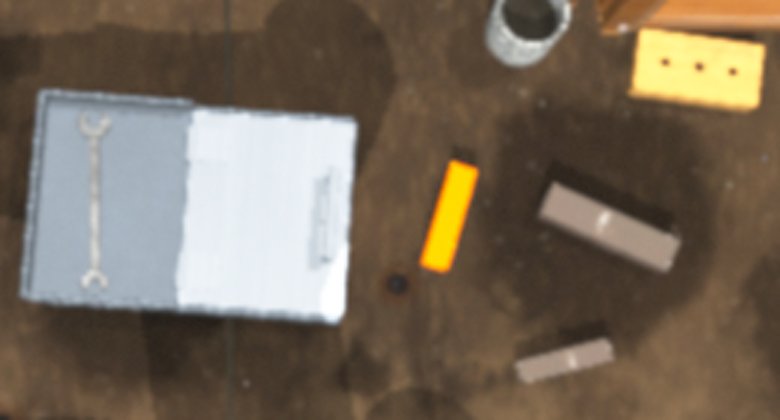

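The crop confirms the larger dark tube at crop (610,225), against the small one at (565,360) and the orange one at (448,215). Both views put its top at 30 mm and its size at 120x30, which matches. Next I go above the handle for a close look.

```bash
cat >> h.py <<'E'
try: BX=np.load('box.npy')
except Exception: BX=np.array([526.8,128.4,np.radians(85.4)])
def axes(): a=BX[2]; return np.array([np.cos(a),np.sin(a),0]),np.array([-np.sin(a),np.cos(a),0])
def B(x,y,z): ex,ey=axes(); return np.array([BX[0],BX[1],0])+x*ex+y*ey+[0,0,z]
def rot(ydir,lean_axis=None,lean=0):
    z=np.array([0,0,-1.]);y=np.array(ydir,float);x=np.cross(y,z); M=R.from_matrix(np.c_[x,y,z])
    if lean: M=R.from_rotvec(np.array(lean_axis)*lean)*M
    return M.as_quat()
E
python3 - <<'E'
from h import *
ex,ey=axes()
for s in(1,-1):
    for nm,p,q in(('handle',B(-120,0,61),rot(s*ex)),('open',B(46,0,150),rot(s*ex,ey,.35)),('openm',B(46,0,150),rot(s*ex,ey,-.35)),('well',B(-100,0,8),rot(s*ey)),('push',B(0,0,15),rot(s*ey,ey,-.52)),('pushp',B(0,0,15),rot(s*ey,ey,.52))):
        j=bot.ik(p,q); M=R.from_quat(q).as_matrix(); print(s,nm,None if j is None else np.round(j,2),'toolz',np.round(M[:,2],2))
Rt=R.from_quat(bot.read_ee_rot()).as_matrix();E=np.array(bot.camera_info('wrist')['extrinsics']);c=-E[:3,:3].T@E[:3,3]
print('cam in tool',Rt.T@(c-bot.read_position()),'look',Rt.T@(-E[2,:3]),bot.read_time(),Rt)
E
```

```text
1 handle [-0.05  0.44  1.77 -0.    0.93 -1.54] toolz [ 0.  0. -1.]
1 open [ 0.39  0.49  1.49 -0.32  1.34 -1.  ] toolz [-0.03 -0.34 -0.94]
1 openm [ 0.1   0.36  1.68  0.39  1.07 -1.57] toolz [ 0.03  0.34 -0.94]
1 well None toolz [ 0.  0. -1.]
1 push None toolz [ 0.04  0.5  -0.87]
1 pushp [ 0.37  0.7   1.57 -0.51  1.17 -2.42] toolz [-0.04 -0.5  -0.87]
-1 handle [-0.05  0.44  1.77 -0.    0.93  1.6 ] toolz [ 0.  0. -1.]
-1 open [ 0.39  0.49  1.49 -0.32  1.34  2.14] toolz [-0.03 -0.34 -0.94]
-1 openm [0.1  0.36 1.68 0.39 1.07 1.57] toolz [ 0.03  0.34 -0.94]
-1 well [-0.02  0.54  1.78 -0.    0.83  0.07] toolz [ 0.  0. -1.]
-1 push [-0.06  0.58  1.79  0.69  0.89 -0.45] toolz [ 0.04  0.5  -0.87]
-1 pushp [ 0.37  0.7   1.57 -0.51  1.17  0.72] toolz [-0.04 -0.5  -0.87]
cam in tool [ 6.89042219e+01  7.37860492e-03 -1.43357580e+02] look [-2.71526047e-01  2.77561497e-04  9.62431051e-01] 0.1 [[-9.38066046e-01  3.46456259e-01 -3.93061848e-04]
 [ 3.46456479e-01  9.38065578e-01 -9.37427422e-04]
 [ 4.39401923e-05 -1.01554766e-03 -9.99999483e-01]]
```

```bash
python3 - <<'E'
from h import *
ex,ey=axes()
q=rot(ex)
bot.move_ptp(B(-60,-30,230),q); grab('wrist','w1')
bot.move_ptp(B(-120,0,190),q); im,d,ci=grab('wrist','w2')
print(bot.read_time(),bot.read_position())
for n in('w1','w2'):
    im,d,ci=load(n)
    v,u=np.mgrid[0:420,0:560]; P=bydepth(np.c_[u.ravel(),v.ravel()],d,ci); ok=(d.ravel()>0)
    L=np.c_[(P-B(0,0,0))@ex,(P-B(0,0,0))@ey,P[:,2]]; L[~ok]=np.nan
    m=(L[:,0]>-90)&(L[:,0]<-5)&(abs(L[:,1])<70)&(L[:,2]>30)&(L[:,2]<90)
    c=np.linalg.lstsq(np.c_[L[m][:,:2],np.ones(m.sum())],L[m][:,2],rcond=None)[0]; print(n,'flap z=',c,m.sum())
    h=L[:,2]-(L[:,:2]@c[:2]+c[2]); k=(h>20)&(h<40)&(abs(L[:,1])<60)&(L[:,0]>-150)&(L[:,0]<-80); H=L[k]
    print('bar',k.sum(),np.nanpercentile(H,[2,50,98],axis=0), cv2.minAreaRect(H[:,:2].astype(np.float32)) if k.sum() else 0)
    k=(L[:,2]>30)&(L[:,2]<100)&(L[:,0]>-160)&(L[:,0]<160)&(abs(L[:,1])<110); print('box extents',np.nanpercentile(L[k],[.5,99.5],axis=0))
E
```

```text
2.6833 [517.52706759   9.10028618 190.51460665]
w1 flap z= [ 8.03738613e-03 -1.01404662e-03  5.33620250e+01] 10064
bar 736 [[-122.33635882  -33.68832414   79.96650456]
 [-117.35121794    4.82506556   84.46935709]
 [-113.70349223   39.83751124   86.28454002]] ((-118.15380859375, 2.593585968017578), (78.27327728271484, 9.209476470947266), 89.8386001586914)
box extents [[-132.47027409  -84.41189694   47.07710399]
 [ 134.17194818   89.47464969   85.06563834]]
w2 flap z= [ 6.74475758e-03 -7.17586968e-04  5.33454629e+01] 11729
bar 849 [[-122.40325808  -33.20116802   81.20132841]
 [-117.95781838    5.49238805   84.58465788]
 [-114.24033008   40.39170177   86.51848371]] ((-118.01924133300781, 3.077503204345703), (77.68222045898438, 8.665067672729492), 89.78770446777344)
box extents [[-132.59687197  -84.1187095    47.06097587]
 [ 133.55260844   89.57772851   85.11713958]]
```

View pics/w1.png

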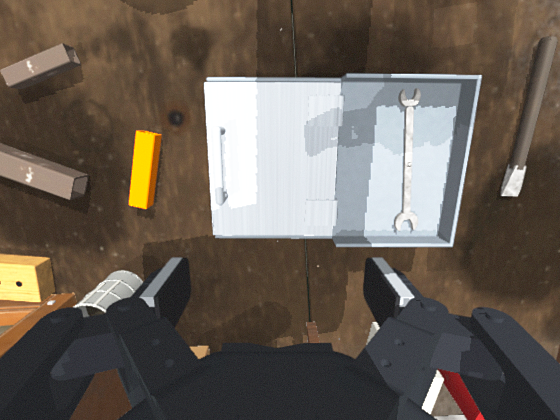

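The wrist view shows the flap shut, with the bar handle at about (222,165). The spanner is in the tray at (408,160) and the chisel is off to the right. The bar centre measures z ≈ 81, and the flap slope is about 0.

```bash
cat > s1.py <<'E'
from h import *
ex,ey=axes()
BX[:2]+=(1.2*ex+2.8*ey)[:2]; np.save('box.npy',BX); print(BX)
def tgt(th,lean):
    g=B(4-123.3*np.cos(th)+32*np.sin(th),0.3,49.3+123.3*np.sin(th)+32*np.cos(th)); q=rot(ex,ey,lean)
    return g+19*R.from_quat(q).as_matrix()[:,2],q
p,q=tgt(0,0)
bot.gripper_to(40,35)
bot.move_ptp(p+[0,0,45],q); bot.move_linear(p+[0,0,1.5],q,feed=60)
print(bot.read_force()); bot.gripper_to(5,35); print('w',bot.read_width(),bot.read_force(),bot.read_finger_force())
for th in np.arange(1,10)*0.195:
    p,q=tgt(th,0.4*th/1.75); bot.move_linear(p,q,feed=90)
    f=bot.read_force(); print(round(th,2),np.round(f,1),round(bot.read_width(),1))
    if np.linalg.norm(f)>35: break
print(bot.read_time())
grab('side','s1')
E
python3 s1.py
```

```text
[524.10525785 129.82069164   1.49051118]
[0.31697829 0.30103249 0.38422381]
w 7.669240711147255 [-1.09872731 -1.02579703  3.740224  ] 34.11986947059631
0.2 [ -1.3 -10.6   2.9] 7.4
0.39 [ -3.4 -15.4   8.2] 7.4
0.58 [ -7.1 -18.9  18. ] 7.2
0.78 [ -8.3 -16.6  26.3] 7.6
0.98 [ -7.8 -13.1  27.8] 7.4
1.17 [-5.4 -4.3 26.9] 7.8
1.36 [-2.7  1.  22.5] 7.4
1.56 [-0.2  3.4 17.2] 7.4
1.76 [ 3.2  5.6 12.9] 7.4
8.625
```

View pics/s1.png

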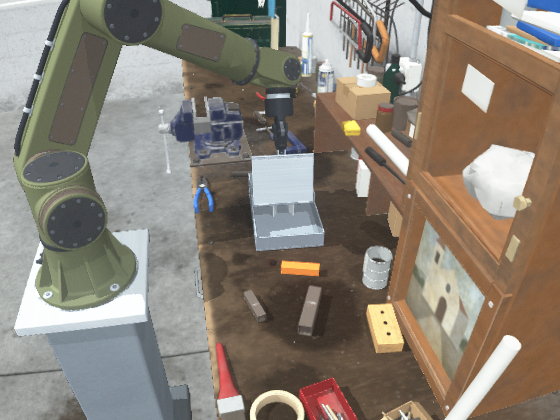

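The flap stands held open in the side view, at (282,178), and the well is visible at (283,220). Now I release it, back off along the tool axis, and look at the tube.

```bash
cat > s2.py <<'E'
from h import *
ex,ey=axes()
q=bot.read_ee_rot(); z=R.from_quat(q).as_matrix()[:,2]
bot.gripper_to(17); print('w',bot.read_width(),bot.read_force())
bot.move_linear(bot.read_position()-55*z,feed=100); print(bot.read_force())
bot.move_linear(bot.read_position()+[0,0,60]+20*ex,feed=200); print('t',bot.read_time())
grab('side','s2')
a=np.radians(64.6);t=np.array([np.cos(a),np.sin(a),0]);n=np.array([-t[1],t[0],0]);c=np.array([507.5,-235.5,0])
# go round: over the flap top, high
bot.move_ptp(np.array([500,-60,330.]),rot(-n))
bot.move_ptp(c-35*t+[0,0,150],rot(-n)); bot.gripper_to(70)
im,d,ci=grab('wrist','w3')
v,u=np.mgrid[0:420,0:560]; P=bydepth(np.c_[u.ravel(),v.ravel()],d,ci)
m=(d.ravel()>0)&(P[:,2]>22)&(P[:,2]<38)&(np.linalg.norm(P[:,:2]-c[:2],axis=1)<85); A=P[m]
print(m.sum(),cv2.minAreaRect(A[:,:2].astype(np.float32)),np.median(A[:,2]),bot.read_time())
E
python3 s2.py
```

```text
w 17.17265468270485 [-0.52706632  0.15314019 -0.20571718]
[0.20153272 0.29003093 0.08833551]
t 10.1
4475 ((506.443603515625, -233.97415161132812), (119.86538696289062, 30.112205505371094), 64.57135009765625) 30.6958473685263 12.9667
```

```bash
python3 -c "
from h import *
a=cv2.imread('pics/s2.png')[130:270,200:370];b=cv2.imread('pics/w3.png')
cv2.imwrite('pics/m1.png',np.hstack([cv2.resize(a,(400,330)),cv2.resize(b,(400,330))]))"
```

```text
(no output)
```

View pics/m1.png

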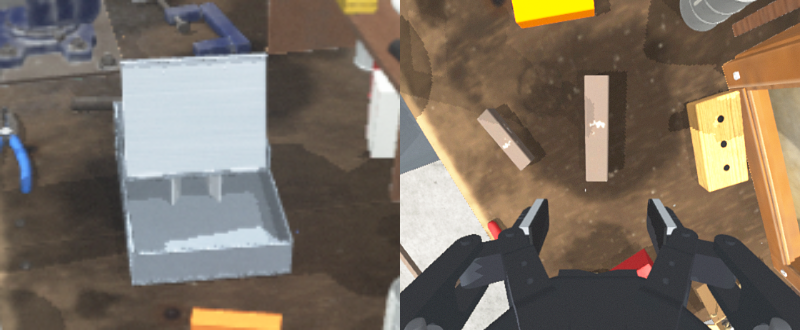

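The left half shows the flap standing open on its own, with the channel rails at (172,190) and (217,187) and the empty well. The right half shows the dark tube at (597,128). I'll grasp it near its rear end and lay it in the well.

```bash
cat > s3.py <<'E'
from h import *
ex,ey=axes()
a=np.radians(64.57);t=np.array([np.cos(a),np.sin(a),0]);n=np.array([-t[1],t[0],0]);c=np.array([506.4,-234.0,0])
g=c-43*t; q=rot(-n)
bot.move_ptp(g+[0,0,60],q); bot.move_linear(g+[0,0,4],q,feed=80)
bot.gripper_to(20,80); print('w',bot.read_width(),bot.read_finger_force())
bot.move_linear(g+[0,0,90],q,feed=120); print('held',bot.read_width(),bot.read_force())
q=rot(-ey); x0=-62-43
bot.move_ptp(B(x0-3,0,110),q); 
grab('side','s3'); grab('wrist','w4')
bot.move_linear(B(x0,0,11.5),q,feed=90); print('down',bot.read_force())
grab('side','s4'); print(bot.read_time())
E
python3 s3.py; python3 -c "
from h import *
a=cv2.imread('pics/s4.png')[130:270,200:370];b=cv2.imread('pics/w4.png')
cv2.imwrite('pics/m2.png',np.hstack([cv2.resize(a,(400,330)),cv2.resize(b,(400,330))]))"
```

```text
w 28.44606058546495 79.74409325513989
held 28.3431928526693 [ 0.39032315  0.2140322  -4.09426958]
down [-0.19845254  0.43853972 -3.14963898]
18.1167
```

View pics/m2.png

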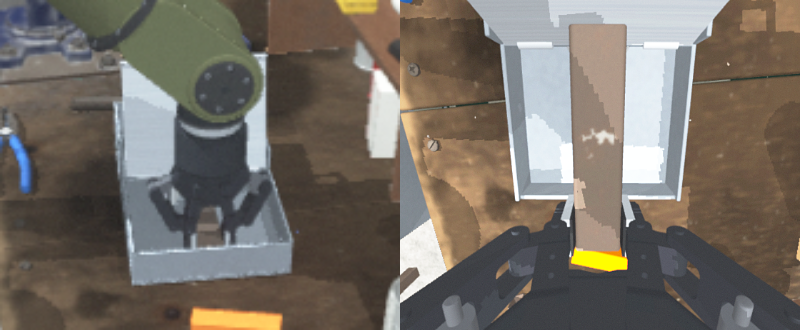

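The left half shows the tube down in the well between the fingers at (208,225), clear of the walls. In the right half (taken above the well) the tube at x≈598 is centred between the side walls (508–688). Now I let it down, regrip, and slide it in.

```bash
cat > s4.py <<'E'
from h import *
ex,ey=axes(); q=rot(-ey); x0=-105
bot.gripper_to(45); bot.wait(0.2); bot.gripper_to(20,40); print('w',bot.read_width(),bot.read_force())
for x in(-90,-80,-72,-66):
    bot.move_linear(B(x,0,11.5),q,feed=40); f=bot.read_force(); print(x,np.round(f,1))
    if np.linalg.norm(f[:2])>20: break
bot.gripper_to(45); print(bot.read_force())
p=bot.read_position(); bot.move_linear(p+[0,0,70]-10*ex,q,feed=120)
im,d,ci=grab('wrist','w5'); 
bot.move_ptp(B(-150,0,150),rot(-ey,ey,-.35)) 
grab('wrist','w6');grab('side','s5');print(bot.read_time())
im,d,ci=load('w5'); v,u=np.mgrid[0:420,0:560]; P=bydepth(np.c_[u.ravel(),v.ravel()],d,ci)
L=np.c_[(P-B(0,0,0))@ex,(P-B(0,0,0))@ey,P[:,2]]
m=(d.ravel()>0)&(L[:,2]>28)&(L[:,2]<41)&(L[:,0]>-110)&(L[:,0]<10)&(abs(L[:,1])<30); A=L[m]; print(m.sum(),cv2.minAreaRect(A[:,:2].astype(np.float32)),np.percentile(A,[1,50,99],axis=0))
m=(d.ravel()>0)&(L[:,2]>40)&(L[:,2]<53)&(L[:,0]>-125)&(L[:,0]<-40)&(abs(L[:,1])<110)&(abs(L[:,1])>60); print('walls',np.percentile(L[m],[2,98],axis=0))
E
python3 s4.py; python3 -c "
from h import *
a=cv2.imread('pics/w5.png');b=cv2.imread('pics/w6.png')
cv2.imwrite('pics/m3.png',np.hstack([cv2.resize(a,(400,330)),cv2.resize(b,(400,330))]))"
```

```text
w 28.896995076266073 [-0.12393393 -0.05758065  3.68857137]
-90 [0.7 5.1 5.2]
-80 [0.5 2.3 5. ]
-72 [-0.   1.5  5.3]
-66 [-0.   0.6  5.9]
[ 0.64908983 -0.12607894 -0.77036891]
22.175
6074 ((-39.24043655395508, -0.42804908752441406), (54.406028747558594, 87.1443862915039), 89.90083312988281) [[-81.56668574 -14.6011878   33.36526291]
 [-35.3283403   -0.14844821  35.7183314 ]
 [  3.37889755  14.68540658  37.28959363]]
walls [[-115.90748693  -87.36297442   40.28212538]
 [ -41.3666916    87.02917464   49.7026264 ]]
```

View pics/m3.png

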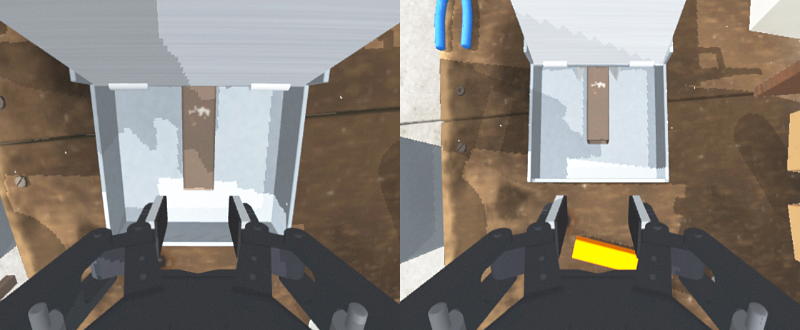

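The tube is laterally centred (y ≈ −0.2), with its front end in the channel and its rear end at x ≈ −82. It shows at (198,135) in the left half and its hollow rear end at (598,140) in the right half. So I push with the fingers leaning and slightly apart, bearing on the tube's walls.

```bash
cat > s5.py <<'E'
from h import *
ex,ey=axes(); q=rot(-ey,ey,-np.radians(30)); z=R.from_quat(q).as_matrix()[:,2]
bot.gripper_to(10,60); print('w',bot.read_width())
s=B(-99,0,14.5); bot.move_ptp(s-70*z,q); bot.move_linear(s,q,feed=80)
f0=bot.read_force(); print(f0)
x=-99.
while x<2:
    st=8 if x<-26 else (2 if x<-11 else 0.5)
    x+=st; bot.move_linear(B(x,0,14.5),q,feed=35 if st==8 else 12)
    f=bot.read_force(); fa=-(f-f0)@ex
    print(round(x,1),round(fa,1),np.round(f,1),round((bot.read_position()-B(0,0,0))@ex,1))
    if (x>-12 and fa>20) or fa>30: break
grab('side','s6'); print(bot.read_time())
E
python3 s5.py
```

```text
w 10.404586807834562
[0.50799066 0.61034273 0.54465894]
-91.0 1.0 [ 0.5 -0.3  0.8] -90.8
-83.0 1.0 [-0.3 -0.3 -0.3] -82.8
-75.0 1.3 [ 0.1 -0.7 -0. ] -74.7
-67.0 3.3 [ 1.6 -2.8 -1.1] -66.9
-59.0 5.0 [ 0.4 -4.4 -0.3] -59.0
-51.0 5.9 [ 0.9 -5.3 -0.3] -51.0
-43.0 5.4 [ 0.2 -4.8 -0.7] -43.0
-35.0 5.6 [ 0.7 -5.  -0.9] -35.0
-27.0 6.1 [ 0.8 -5.5 -0.4] -27.0
-19.0 5.0 [ 0.7 -4.4 -0.3] -19.0
-17.0 8.3 [-0.5 -7.6  0.8] -17.3
-15.0 9.3 [ 0.5 -8.7  1.1] -15.4
-13.0 8.0 [ 0.1 -7.4  0.1] -13.4
-11.0 9.7 [ 1.  -9.2  0.8] -11.4
-10.5 10.2 [-0.8 -9.5  0.8] -11.0
-10.0 10.5 [-0.5 -9.8  0.4] -10.5
-9.5 10.9 [ -0.7 -10.2   0.2] -10.0
-9.0 10.7 [ -0.7 -10.1   0.8] -9.5
-8.5 10.1 [-0.9 -9.4  2. ] -9.0
-8.0 11.2 [ -0.8 -10.5   1.5] -8.5
-7.5 10.5 [-0.6 -9.9  0.3] -8.0
-7.0 10.2 [-0.3 -9.6 -0.5] -7.5
-6.5 10.6 [ -0.5 -10.    1.2] -7.0
-6.0 10.6 [ -0.5 -10.    0.3] -6.5
-5.5 10.9 [ -1.  -10.2  -0.1] -6.0
-5.0 10.5 [-0.3 -9.9  0.4] -5.5
-4.5 11.0 [ -0.9 -10.3   1.5] -5.0
-4.0 10.3 [-0.8 -9.6 -0.6] -4.5
-3.5 10.2 [-0.7 -9.5  0. ] -4.0
-3.0 10.9 [ -0.3 -10.3   1.1] -3.5
-2.5 10.9 [  0.8 -10.4   0.6] -3.0
-2.0 10.0 [ 0.2 -9.4  0.1] -2.5
-1.5 11.6 [ -0.4 -10.9   0.8] -2.0
-1.0 10.0 [-0.9 -9.4  1. ] -1.5
-0.5 10.4 [ 0.5 -9.9  0.9] -1.0
0.0 10.9 [ -0.4 -10.2   1.4] -0.5
0.5 10.4 [-0.4 -9.7  1.6] 0.0
1.0 10.4 [ 0.3 -9.8  0.6] 0.5
1.5 11.4 [ -0.7 -10.7   0.8] 1.0
2.0 9.8 [-0.5 -9.1 -0. ] 1.5
35.6083
```

The force is steady drag at 10–11 N, so the pad has not been met yet. I'll check where the tip bears.

```bash
python3 -c "
from h import *
im,d,ci=grab('wrist','w7'); ex,ey=axes()
a=cv2.imread('pics/s6.png')[130:270,200:370];b=cv2.imread('pics/w7.png')
cv2.imwrite('pics/m4.png',np.hstack([cv2.resize(a,(400,330)),cv2.resize(b,(400,330))]))
print(proj([B(-10,0,35),B(0,0,35),B(4,20,48)],ci))"
```

```text
[[276.65823572 285.05880738]
 [276.63589336 262.98418087]
 [229.74993965 251.2317595 ]]
```

View pics/m4.png

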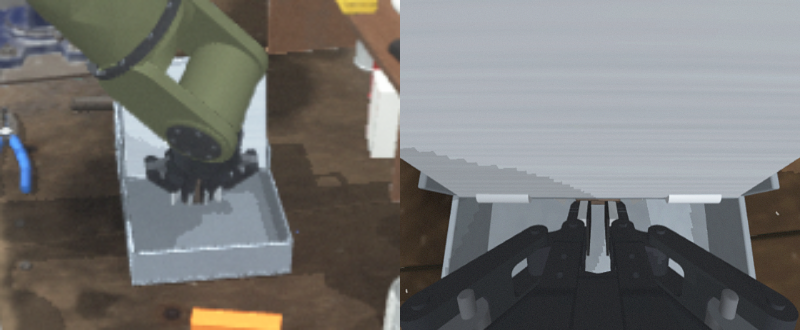

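Left: the fingers lean in the well at the mouth, (190,185). Right: the tips are at the tray edge, (600,205), and the flap is still open. I can't tell from this how far in the tube is, so I'll back off and measure its near end.

```bash
cat > s6.py <<'E'
from h import *
ex,ey=axes(); q=bot.read_ee_rot(); z=R.from_quat(q).as_matrix()[:,2]
bot.move_linear(bot.read_position()-12*ex,feed=100); bot.move_linear(bot.read_position()-80*z,feed=150)
bot.move_ptp(B(-150,0,110),rot(-ey,ey,-.6)); 
im,d,ci=grab('wrist','w8');print(bot.read_time())
v,u=np.mgrid[0:420,0:560]; P=bydepth(np.c_[u.ravel(),v.ravel()],d,ci)
L=np.c_[(P-B(0,0,0))@ex,(P-B(0,0,0))@ey,P[:,2]]; L[d.ravel()==0]=np.nan
for z0 in range(4,50,4):
    r=[]
    for y0 in(-16,-12,-6,0,6,12,16):
        m=(abs(L[:,1]-y0)<2)&(abs(L[:,2]-z0)<2)&(L[:,0]>-60)&(L[:,0]<140); r.append('%6.1f(%d)'%(np.median(L[m][:,0]),m.sum()) if m.any() else '   -   ')
    print(z0,*r)
a=im; 
c=proj(B(4,0,25),ci)[0].astype(int);print(c); cr=im[max(0,c[1]-60):c[1]+60,c[0]-80:c[0]+80]; cv2.imwrite('pics/m5.png',cv2.resize(cr,(800,600))[:,:,::-1])
E
python3 s6.py
```

```text
37.1667
4  -24.8(166)  -30.7(156)  -29.6(161)  -29.4(161)  -30.9(148)  -30.5(153)  -25.8(182)
8  -18.3(100)  -10.9(122)    1.7(139)    3.5(131)   -9.4(121)   -9.8(118)  -16.3(89)
12    4.4(1)    8.5(8)    -       -       -      11.4(11)   23.9(11)
16    3.3(3)    3.5(2)    -       -       -       4.1(4)    4.4(1)
20    3.8(3)    3.2(4)    -       -       -       3.7(5)    4.4(5)
24    3.8(4)    4.0(3)    -       -       -       4.0(6)    4.1(3)
28    3.6(2)    3.7(5)    -       -       -       4.7(5)    4.1(3)
32    3.9(3)    3.5(6)    4.3(4)    4.2(3)    4.3(3)    3.9(6)    4.4(4)
36    7.1(8)    7.0(31)    6.6(36)    6.8(29)    7.4(29)    7.0(32)    9.1(3)
40    -       -       -       -       -       -       -   
44    4.1(1)    3.9(2)    4.1(2)    3.9(3)    4.2(3)    4.0(2)    4.4(5)
48    4.0(14)    3.8(18)    4.2(14)    4.0(14)    4.2(18)    3.9(14)    4.0(15)
[276 117]
```

View pics/m5.png

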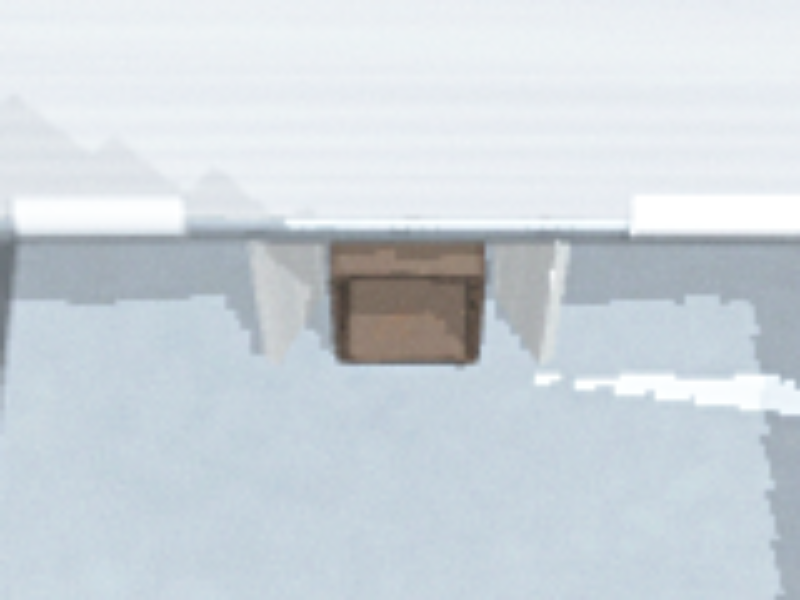

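The crop shows the tube end at (405,300), hollow and centred between the rails, and still flush with the tray edge (x ≈ 3.8 against 4.0). About 2 mm remains, so I finish the push in slow 0.4 mm steps.

```bash
cat > s7.py <<'E'
from h import *
ex,ey=axes(); q=rot(-ey,ey,-np.radians(30)); z=R.from_quat(q).as_matrix()[:,2]
s=B(-10,0,14.5); bot.move_ptp(s-75*z-12*ex,q); bot.move_linear(s-12*ex,q,feed=120); bot.move_linear(s+8*ex,q,feed=25)
f0=np.zeros(3); x=-2.
while x<7.5:
    x+=.4; bot.move_linear(B(x,0,14.5),q,feed=8); f=bot.read_force(); fa=-f@ex
    print(round(x,1),round(fa,1),np.round(f,1),round((bot.read_position()-B(0,0,0))@ex,2))
    if fa>20: break
bot.wait(.3); print('hold',bot.read_force())
bot.move_linear(bot.read_position()-12*ex,q,feed=60); bot.move_linear(bot.read_position()-80*z,q,feed=150)
bot.move_ptp(B(-150,0,110),rot(-ey,ey,-.6)); 
im,d,ci=grab('wrist','w9');grab('top','t9');print(bot.read_time())
v,u=np.mgrid[0:420,0:560]; P=bydepth(np.c_[u.ravel(),v.ravel()],d,ci)
L=np.c_[(P-B(0,0,0))@ex,(P-B(0,0,0))@ey,P[:,2]]; L[d.ravel()==0]=np.nan
for z0 in (16,20,24,28,32,34,44,48):
    r=[]
    for y0 in(-14,0,14):
        m=(abs(L[:,1]-y0)<2)&(abs(L[:,2]-z0)<2)&(L[:,0]>-60)&(L[:,0]<140); r.append('%6.1f(%d)'%(np.median(L[m][:,0]),m.sum()) if m.any() else '   -   ')
    print(z0,*r)
E
python3 s7.py
```

```text
-1.6 -0.3 [0.7 0.2 0.4] -1.65
-1.2 -0.4 [-0.2  0.4 -0.1] -1.22
-0.8 0.0 [ 0.4 -0.  -0.3] -0.78
-0.4 0.6 [-0.4 -0.5  0.4] -0.38
-0.0 0.7 [-1.4 -0.6 -0.7] 0.02
0.4 0.5 [ 0.2 -0.5  0.1] 0.43
0.8 -0.1 [-0.3  0.1 -0.5] 0.82
1.2 1.7 [-0.8 -1.6  0.6] 1.1
1.6 4.8 [ 0.2 -4.8 -0.5] 1.29
2.0 9.0 [-2.4 -8.8  1.7] 1.47
2.4 9.4 [-1.1 -9.4  1.3] 1.73
2.8 10.4 [ -2.1 -10.3   0.7] 2.09
3.2 11.2 [ -0.9 -11.1   1.4] 2.46
3.6 10.4 [ -1.4 -10.3   1. ] 2.85
4.0 9.4 [-1.2 -9.4  0.7] 3.24
4.4 9.8 [-1.3 -9.7  1. ] 3.65
4.8 9.8 [-1.2 -9.7 -0.1] 4.04
5.2 9.7 [-0.  -9.8  0.5] 4.43
5.6 13.2 [ -2.6 -13.1   1.1] 4.57
6.0 16.4 [ -2.2 -16.3   1.5] 4.7
6.4 19.7 [ -3.3 -19.5   3.4] 4.78
6.8 23.4 [ -3.6 -23.2   3.3] 4.88
hold [ -3.83091001 -23.53964214   3.62598177]
46.8417
16    6.1(7)    -       7.1(7)
20    6.7(8)    -       6.7(5)
24    7.0(13)    -       6.7(6)
28    6.6(5)    -       6.6(7)
32    6.9(6)    -       7.3(8)
34    8.0(18)    8.2(16)    8.1(16)
44    4.1(5)    4.1(4)    4.0(3)
48    4.1(12)    3.9(12)    4.3(13)
```

The force rose cleanly from 10 to 23 N and the tube's near end is about 2.6 mm inside the edge, so it has bottomed. One last check that the flap stands, then I hand in.

```bash
python3 - <<'E'
from h import *
ex,ey=axes()
im,d,ci=load('w9'); v,u=np.mgrid[0:420,0:560]; P=bydepth(np.c_[u.ravel(),v.ravel()],d,ci)
L=np.c_[(P-B(0,0,0))@ex,(P-B(0,0,0))@ey,P[:,2]][d.ravel()>0]; m=(L[:,2]>60)&(L[:,2]<170)&(abs(L[:,1])<70)&(L[:,0]>0)&(L[:,0]<60); c=np.polyfit(L[m][:,2],L[m][:,0],1); print('flap angle',np.pi/2+np.arctan(c[0]),m.sum(),L[m][:,2].max())
a,_,_=load('top0');b,_,_=load('t9')
df=np.abs(a.astype(int)-b).max(2)
for n,(u0,u1,v0,v1) in dict(chisel=(128,155,182,258),oak=(378,428,146,178),small=(338,378,248,272),orange=(308,330,190,233)).items(): print(n,(df[v0:v1,u0:u1]>60).mean())
print(bot.read_force(),bot.read_time())
if m.sum()>500: bot.hand_in()
E
```

```text
flap angle 1.7985321646779766 16847 129.69902609540753
chisel 0.04873294346978557
oak 0.0
small 0.35208333333333336
orange 0.46511627906976744
[1.40619942 0.46254565 0.12798547] 46.8417
the job is handed in; nothing more can be done
```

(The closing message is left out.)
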